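Close the document case and tuck in its flap

ROBOT

A 7-joint arm with a two-finger parallel gripper is mounted at the origin on a cart in front of the work surface, level with it; the furniture and walls round the work are solid. World frame = base frame: x ahead of the robot, y to its left, z up, the work surface at z = 0. Lengths are in m, angles in rad, forces in N, time in s.
With the tool pointing down it reaches from about 0.425 to 0.95 m from the base axis. Payload 4.7 kg.
Tool frame: the origin (TCP) lies at the very end of the fingers, on their centre line; the grasp point (between the pads) lies 19 mm behind it; y points along the fingers, x is the direction in which the jaws open and shut, and the axes are right-handed (so a half turn about y gives the same grasp; the last joint's range is limited). The gripper opens to 87 mm and grips with 3 to 60 N. Pads are 19 mm wide; open, the fingers measure 117 mm over their backs; the gripper's body (75 mm by 190 mm) begins 51 mm behind the grasp point.
Start: joints at [-1.339, 0.469, -0.049, 1.532, 0.024, 1.141, -0.082], TCP at [0.174, 0.652, 0.223] pointing down, gripper open.
Joint ranges: [-2.59, 2.59], [-0.33, 1.99], [-1.39, 1.29], [0.1, 2.45], [-1.04, 4.18], [0.21, 1.99], [-2.66, 2.66]. Speed limits (rad/s): [2.57, 2.57, 3.14, 3.14, 3.14, 3.14, 3.14].

INTERFACE

Orientations are given as [roll, pitch, yaw] about the fixed x, y, z axes, in that order (R = Rz(yaw) Ry(pitch) Rx(roll)).
In Python, from bench import * gives the robot as it stands.
- The arm moves only by the tool apply_moves, never from a script. Its argument "increments" is a list of rows, each a list of 2 entries, a list of its own where there are three numbers: the shift along the tool's x, y, z in cm, then the turn, a rotation vector about the tool's x, y, z in rad. A call has 1 to 10 rows; each row is the pose to reach, as a shift and turn from the pose commanded when the call began, along the tool's axes at that moment; what a row does not reach only later rows make up. A row lasts 1/12 s, in which the tool goes at most 41.7 mm and 7.16 degrees, less where a joint would pass 70% of its speed; a pose out of reach is approached as far as the arm can. A call with a gripper value outside its range is refused whole. "jaw" is the opening, from 0 (shut) to 1 (fully open), set as the call begins (left out, the last holds). The fingers move at their own pace and stop on an object; "squeeze" is the grip in N (left out, the last holds). Time passes only in rows, so rows that repeat a pose let the fingers close. It gives the time, the measured TCP pose, the force and the opening at its end, in the units of the state.
- get_state(): the state, without advancing time (a new reading comes with each control period).
- capture(name): name is "scene" or "top" or "wrist"; returns the picture (384x512x3 uint8, red, green, blue); there is no depth.
- get_calibration(name): a dict with "intrinsics" (3x3 intrinsics, pixels), "T" (4x4, takes a point from camera to world coordinates). Camera axes: x right, y down, z forward; pixel columns grow to the right and rows downward; lengths in m; the calibration is good to about 2 mm. A picture is of the moment at which its call begins: read the wrist's pose just before it. get_calibration takes no time and is no camera call; for the wrist camera it gives the pose at the moment of the call.
- sign_off(): hands the job in, once; it reports no verdict.
The state is a dict: "t": time; "joint_positions": joint angles; "qd": joint speeds; "tau": joint torques, N m; "tool_pos": TCP position; "tool_rot": TCP orientation; "contact_force": force on the tool from outside, world axes, zero at the start; "wrist_torque": the same for the moment, N m; "width": finger opening in m.
Only numpy, scipy, OpenCV 4.12 (cv2) and the standard library are available. Lean on these libraries where they do the work, as an engineer would, in place of code of your own. Each camera call takes 0.05 s, during which the arm holds its last target. There are 200 camera calls.

TASK

Close the document case with the fingertips: working only on the outer side of its springy flap, press it over onto the top of the case, then push it along so that the edge of its tongue slides well in beneath the metal retaining lip, and let go, leaving it held down by the lip. Nothing is gripped: do not pinch the flap, do not lift or tip the case, leave it about where it lies, and do not disturb the loose things standing round it.

Things in the scene. Friction and masses are not known exactly. Their poses are not given: they have to be found in the camera images.
- case: Loose grey document case full of papers, 160 (x) by 200 (y) by 34 mm high, about 1 kg, lying flat. Origin: centre of its underside; x points from the open mouth (side at x = -80 mm) to the closed back, z up. Before the mouth stands its wrap-over cover: a spine strip creased at the floor edge (x = -82, z = 3 mm) and a flap creased to the spine's upper edge.
- lip_edge (a point): Middle of the front lower edge of the retaining lip, at (-9, 0, 42) mm of the case, axes as the case's. The lip is a low aluminium channel 160 mm long along y on the closed top of the case, open toward the mouth: underside 8 mm above the case top, upper side at z = 46 mm, back wall 21 mm behind the front edge.
- spine (a joint): Lean of the spine strip (196 mm long, 45 mm from crease to crease, 3 mm thick), rad: 0 = upright against the mouth, more = leaning outward, at most 0.8. Its stiff crease stays where it is put and gives to about 0.14 N m (3 to 4 N at its upper edge).
- flap (a joint): Angle of the flap to the spine, rad; its rise above the level is spine + flap (0 level, pi/2 upright). Springy crease (0.04 N m/rad, rests near 0.95; 1 to 2 N folds it): let go, it stands up again unless the lip holds it. With the spine leaning as found, the tip comes down 5 to 15 mm short of the lip; with the spine upright it would reach 16 mm under it.
- flap_tip (a point): Middle of the free edge of the flap's tongue, 90 mm from the flap's crease. The flap is 3 mm thick, 196 mm wide for its first 47 mm, then a round-cornered tongue 120 mm wide. Site x points from crease to tip, y along the crease, z out of the outer face (upward once folded).
- flap_press (a point): Point on the flap's outer face, 52 mm from the crease, where a finger presses, axes as at the tip. Just beyond it, 64 to 68 mm from the crease, a thumb ridge 70 mm long and 4.5 mm high crosses the tongue; a finger sliding toward the tip pushes against it.
- rubber_stamp_mid (a point): Bystander: loose wooden hand stamp, 29 x 55 x 73 mm, half-way up.
- stapler_mid (a point): Bystander: loose stapler, 132 x 32 x 51 mm, half-way up.
- vial_mid (a point): Bystander: loose small white vial with a cap, 24 mm across, 51 mm high, half-way up.
- tape_roll_mid (a point): Bystander: loose roll of packing tape, 94 mm across, 48 mm high, half-way up.
- flap_lining: White paper lining on the flap's inner side (the side that comes down onto the case), 0.4 mm proud, set in about 3 mm from the flap's edges; not to be pressed by the fingers. Origin: middle of the flap's crease, x from crease to tip, z out of the outer face.

How it is judged:
On the way, in this order (a step that is already met when the one before it is completed fails the run):
1. the flap is folded over: its tip is down in front of the lip, below the lip's underside (x of flap_tip in the frame of case between -0.05 and -0.009 m and z of flap_tip in the frame of case between 0.03 and 0.042 m), for 0.04 s.
2. the tongue is tucked beneath the lip, its tip at least 8 mm in (x of flap_tip in the frame of case above -0.001 m and z of flap_tip in the frame of case between 0.03 and 0.042 m), for 0.2 s.
At the end, for the whole second after the job is handed in: The tongue's tip lies at least 8 mm in beneath the retaining lip (below its underside) and stays there with the robot clear; the case lies flat and still on the desk (all of step 2 and angle between case's own z axis and vertical below 0.05 rad and height (world z) of case below 0.005 m and linear speed of case below 0.01 m/s and velocity of joint flap between -0.05 and 0.05 rad/s); the robot touches nothing.
It fails at once if the case is lifted or tipped (height (world z) of case above 0.012 m or angle between case's own z axis and vertical above 0.12 rad).
It fails at once if the case is shoved more than 60 mm away (distance of case from where it was at the start of the episode above 0.06 m).
It fails at once if a loose thing standing round the case (stamp, stapler, vial, tape roll) is displaced by more than 25 mm (distance of any of rubber_stamp_mid, stapler_mid, vial_mid, tape_roll_mid from where it was at the start of the episode above 0.025 m).
It fails at once if the fingers press on the flap's lined inner side (pinch it or hook it) with more than 2 N (contact force between the fingers and flap_lining above 2 N).
It also fails if it takes over 40 s, if anything falls off the work surface, if the arm or the gripper's body presses on something with over 40 N, if the wrist force passes 120 N, or if a joint passes its speed limit or range.

## Working session

There is one attempt and no reset: what is moved stays moved. The work goes in short steps, Python scripts to look and compute and a tool call to move; the robot and the scene stay as the last step left them, time stands still between calls to the robot, and variables do not carry over. Pictures are saved under pics/ and viewed, about 8 in all and at most 12, crops included, and the job is handed in when it is done.

Besides the shell and the picture viewer there is one more tool, called as a command line: name --argument value ..., lists and objects as JSON in quotes. apply_moves: Moves the arm, as the interface text tells. Its arguments: {"type":"object","properties":{"increments":{"type":"array"},"jaw":{"type":"number"},"squeeze":{"type":"number"}},"required":["increments"]}

```bash
ls; mkdir -p pics; python3 - <<'E'
from bench import *
import cv2,numpy as np
s=get_state();print(s)
for n in("scene","top"):
    im=capture(n);cv2.imwrite(f"pics/{n}0.png",im[:,:,::-1]);c=get_calibration(n);print(n,c["intrinsics"].round(1).tolist() if hasattr(c["intrinsics"],'round') else c["intrinsics"]);print(np.array(c["T"]).round(4).tolist())
E
```

```text
pics
{'t': 0.0, 'joint_positions': array([-1.33890395,  0.46944454, -0.04861586,  1.53371237,  0.02409878,
        1.14098088, -0.08229723]), 'qd': array([ 4.43576039e-04,  2.89879201e-04,  8.39547868e-04, -2.96050378e-04,
       -1.00459737e-03,  8.28056082e-04,  7.77331465e-05]), 'tau': array([-4.71138640e-05, -5.07971191e+01, -8.07966362e-02, -2.36154413e+01,
       -6.13034586e-02,  3.76892416e-02,  1.72113637e-04]), 'tool_pos': array([0.17386756, 0.65159527, 0.22148959]), 'tool_rot': array([-1.5708578 ,  0.00195852,  1.31005685]), 'contact_force': array([ 0.00282644,  0.36227079, -0.68965705]), 'wrist_torque': array([ 0.02518815, -0.03209081, -0.01474182]), 'width': 0.08702106130483803}
scene [[480.8, 0.0, 255.5], [0.0, 480.8, 188.8], [0.0, 0.0, 1.0]]
[[0.5334, -0.5173, 0.6692, -0.3765], [-0.8458, -0.3158, 0.4301, -0.5088], [-0.0112, -0.7954, -0.6059, 0.8624], [0.0, 0.0, 0.0, 1.0]]
top [[377.9, 0.0, 254.2], [0.0, 377.9, 191.4], [0.0, 0.0, 1.0]]
[[-0.0069, -0.9847, 0.1739, 0.3226], [-1.0, 0.008, 0.0054, 0.0447], [-0.0067, -0.1738, -0.9847, 1.1801], [0.0, 0.0, 0.0, 1.0]]
```

View pics/scene0.png

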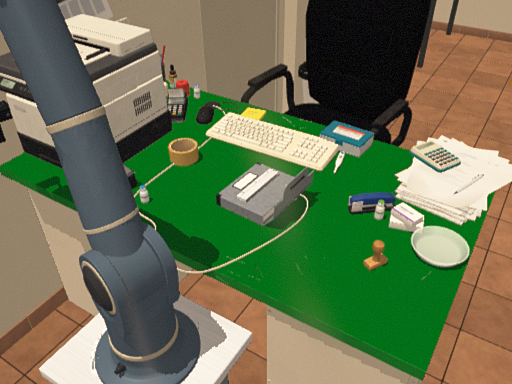

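View pics/top0.png

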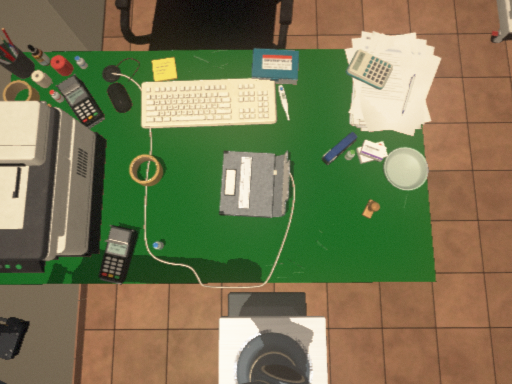

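The scene picture shows the case near (265,192) with its raised flap at (297,185). In the top picture the case spans about (222–290, 151–217), with the mouth and flap on the right, toward world -y. The bystanders are well away from it. I'll zoom in on both.

```bash
python3 - <<'E'
import cv2,numpy as np
a=cv2.imread("pics/top0.png")[140:230,210:300];b=cv2.imread("pics/scene0.png")[155:230,210:320]
a=cv2.resize(a,(450,450),interpolation=cv2.INTER_CUBIC);b=cv2.resize(b,None,fx=3.1,fy=3.1,interpolation=cv2.INTER_CUBIC)
c=np.zeros((450,800,3),np.uint8);c[:,:450]=a;c[:b.shape[0],455:455+b.shape[1]]=b[:,:345];cv2.imwrite("pics/crop1.png",c)
E
```

```text
(no output)
```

View pics/crop1.png

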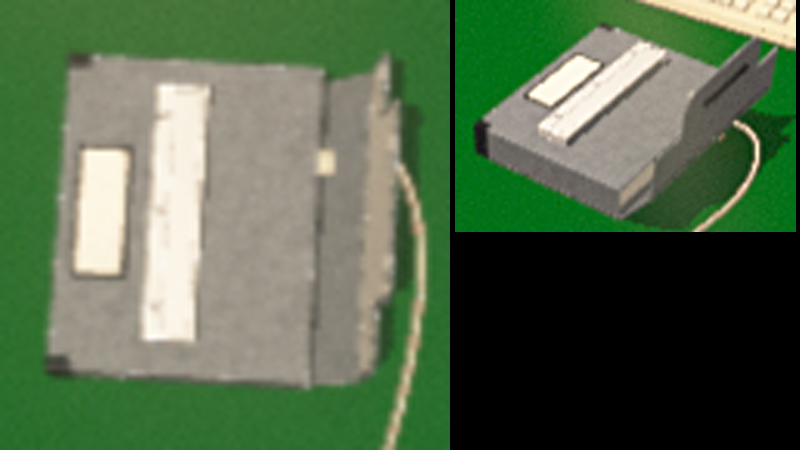

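The top crop shows the white lip with its front edge from about (210,88) to (194,340), and the case top corners near (70,57), (325,70), (310,385) and (48,372). The flap stands to the right of the mouth, roughly upright. Next I'll cast rays.

```bash
cat > h.py <<'E'
from bench import *
import numpy as np, cv2
def ray(n,uv):
    c=get_calibration(n);T=np.array(c["T"]);d=T[:3,:3]@np.linalg.solve(np.array(c["intrinsics"]),[uv[0],uv[1],1]);return T[:3,3],d
def onz(n,uv,z):
    o,d=ray(n,uv);return o+d*(z-o[2])/d[2]
def proj(n,p):
    c=get_calibration(n);T=np.linalg.inv(np.array(c["T"]));q=np.array(c["intrinsics"])@(T[:3,:3]@p+T[:3,3]);return q[:2]/q[2]
E
python3 - <<'E'
from h import *
f=lambda p:(210+p[0]/5-.4,140+p[1]/5-.4)
L=[onz("top",f(p),.046) for p in[(210,88),(194,340),(157,85),(142,338)]]
C=[onz("top",f(p),.034) for p in[(70,57),(325,70),(310,385),(48,372)]]
for p in L+C: print(p.round(4))
N=np.linalg.norm
print("lip len",N(L[0]-L[1]),N(L[2]-L[3]),"w",N(L[0]-L[2]));print("case",[N(C[i]-C[(i+1)%4]).round(4) for i in range(4)])
print("lip mid front",(L[0]+L[1])/2,"case c",sum(C)/4)
# axes: case x from mouth to back
x=(C[0]+C[3]-C[1]-C[2]);print("yaw x",np.arctan2(x[1],x[0]));y=L[1]-L[0]
y1=L[1]+L[3]-L[0]-L[2];print("yaw from lip", np.arctan2(y1[1],y1[0])-np.pi/2)
y1=C[2]+C[3]-C[0]-C[1];print("yaw from case y", np.arctan2(y1[1],y1[0])-np.pi/2)
for p in [(385,55),(365,375),(398,110),(380,305)]:print(p,onz("top",f(p),.1).round(3))
E
```

```text
[0.6306 0.0585 0.046 ]
[0.4734 0.069  0.046 ]
[0.6328 0.0913 0.046 ]
[0.4748 0.1005 0.046 ]
[0.6548 0.1464 0.034 ]
[ 0.6449 -0.0136  0.034 ]
[ 0.4468 -0.0012  0.034 ]
[0.456  0.1584 0.034 ]
lip len 0.1576234117388197 0.15827656945072874 w 0.032914592349672235
case [np.float64(0.1603), np.float64(0.1985), np.float64(0.1599), np.float64(0.1991)]
lip mid front [0.55198723 0.06375024 0.046     ] case c [0.55060172 0.0725354  0.034     ]
yaw x 1.5112903600772434
yaw from lip 1.5080810446994004
yaw from case y 1.5094915643363649
(385, 55) [ 0.635 -0.046  0.1  ]
(365, 375) [ 0.445 -0.03   0.1  ]
(398, 110) [ 0.602 -0.053  0.1  ]
(380, 305) [ 0.486 -0.04   0.1  ]
```

```bash
python3 - <<'E'
from h import *
for p in [(100,150),(88,262),(48,110),(45,265),(12,333)]:
    print(p,[onz("top",p,z).round(3)[:2].tolist() for z in(0,.2,.3)])
# flap pose: predicted tongue corner pixels for leans
c=np.array([.5506,.0725,0]);th=1.5095;ex=np.array([np.cos(th),np.sin(th),0]);ey=np.array([-ex[1],ex[0],0]);ez=np.array([0,0,1.])
W=lambda x,y,z:c+ex*x+ey*y+ez*z
for s in(.4,.5,.6,.7):
  r=s+.95
  k=(-.082-.045*np.sin(s),.003+.045*np.cos(s)); t=(k[0]+.09*np.cos(r),k[1]+.09*np.sin(r)); print(s,np.round(k+t,4),[(n,[proj(n,W(t[0],yy,t[1])).round(1).tolist() for yy in(-.05,.05)],[proj(n,W(k[0],yy,k[1])).round(1).tolist() for yy in(-.098,.098)]) for n in("top","scene")])
E
```

```text
(100, 150) [[0.672, 0.551], [0.612, 0.465], [0.583, 0.422]]
(88, 262) [[0.315, 0.565], [0.316, 0.477], [0.317, 0.433]]
(48, 110) [[0.81, 0.732], [0.728, 0.616], [0.686, 0.557]]
(45, 265) [[0.306, 0.697], [0.309, 0.586], [0.31, 0.531]]
(12, 333) [[0.107, 0.778], [0.144, 0.654], [0.162, 0.591]]
0.4 [-0.0995  0.0444 -0.0798  0.1323] [('top', [[275.3, 160.9], [273.7, 195.4]], [[281.0, 153.4], [278.2, 216.2]]), ('scene', [[294.1, 159.6], [273.5, 177.3]], [[307.7, 179.5], [269.1, 215.9]])]
0.5 [-0.1036  0.0425 -0.0927  0.1318] [('top', [[279.8, 161.2], [278.3, 195.7]], [[282.2, 153.7], [279.5, 216.4]]), ('scene', [[298.2, 161.2], [277.7, 179.1]], [[308.9, 180.6], [270.4, 217.0]])]
0.6 [-0.1074  0.0401 -0.1055  0.1301] [('top', [[284.3, 161.6], [282.8, 196.0]], [[283.4, 153.9], [280.8, 216.5]]), ('scene', [[302.2, 163.3], [281.8, 181.3]], [[310.0, 181.7], [271.6, 218.3]])]
0.7 [-0.111   0.0374 -0.1181  0.1271] [('top', [[288.6, 162.1], [287.2, 196.4]], [[284.5, 154.2], [281.9, 216.7]]), ('scene', [[306.1, 165.7], [285.9, 183.9]], [[311.0, 182.8], [272.7, 219.6]])]
```

apply_moves --increments '[[[-4.2,0,-1.8],[0,0.05,0]],[[-8.4,0,-3.6],[0,0.1,0]],[[-12.6,0,-5.4],[0,0.15,0]],[[-16.9,0,-7.2],[0,0.2,0]],[[-19.7,0,-11],[0,0.27,0]],[[-22.5,0,-15],[0,0.35,0]],[[-25.4,0,-19],[0,0.43,0]],[[-28.3,0,-22.7],[0,0.5,0]],[[-28.3,0,-22.7],[0,0.5,0]]]' --jaw 0.3

```text
t: 0.85
tool_pos: [0.321, 0.3181, 0.2225]
tool_rot: [-1.571, -0.0, 0.808]
contact_force: [0.9, 0.6, 0.6]
width: 0.0349
```

apply_moves --increments '[[[-0.8,0,-4.1],[0,0.08,0]],[[-1.6,0,-8.2],[0,0.16,0]],[[-2.5,0,-12.3],[0,0.24,0]],[[-3.3,0,-16.4],[0,0.33,0]],[[-4.1,0,-20.5],[0,0.42,0]],[[-4.8,0,-24.4],[0,0.5,0]],[[-7,0,-28],[0,0.58,0]],[[-9.5,0,-32.5],[0,0.68,0]],[[-11.6,0,-36.5],[0,0.76,0]],[[-13.9,0,-41],[0,0.85,0]]]'

```text
t: 1.68
tool_pos: [0.5139, -0.0436, 0.2224]
tool_rot: [-1.57, 0.0, -0.044]
contact_force: [0.6, -0.5, -1.5]
width: 0.0261
```

apply_moves --increments '[[[-2.2,0,-4.4],[0,0.02,0]],[[-2.2,0,-4.4],[0,0.02,0]],[[-2.2,0,-4.4],[0,0.02,0]]]'

```text
t: 1.93
tool_pos: [0.4884, -0.0882, 0.2223]
tool_rot: [-1.571, 0.001, -0.067]
contact_force: [-0.3, 0.1, 1.0]
width: 0.0261
```

```bash
python3 - <<'E'
from h import *
for n in("wrist","scene"):
    im=capture(n);cv2.imwrite(f"pics/{n}1.png",im[:,:,::-1])
print(get_state()["contact_force"],get_calibration("wrist"))
a=cv2.imread("pics/wrist1.png");b=cv2.imread("pics/scene1.png")[120:240,190:340]
b=cv2.resize(b,None,fx=1.9,fy=1.9,interpolation=3)
c=np.zeros((384,800,3),np.uint8);c[:,:512]=a;c[:228,515:]=b;cv2.imwrite("pics/m1.png",c)
E
```

```text
[0.52420354 0.28642144 0.12099277] {'intrinsics': array([[271.57358138,   0.        , 251.13213996],
       [  0.        , 271.57358138, 191.47670598],
       [  0.        ,   0.        ,   1.        ]]), 'T': array([[ 9.98186221e-01, -5.83914486e-02, -1.46528607e-02,
         4.94492364e-01],
       [-6.01962682e-02, -9.64751215e-01, -2.56186461e-01,
        -1.38138065e-02],
       [ 8.22733446e-04,  2.56603843e-01, -9.66516317e-01,
         3.83882384e-01],
       [ 0.00000000e+00,  0.00000000e+00,  0.00000000e+00,
         1.00000000e+00]])}
```

View pics/m1.png

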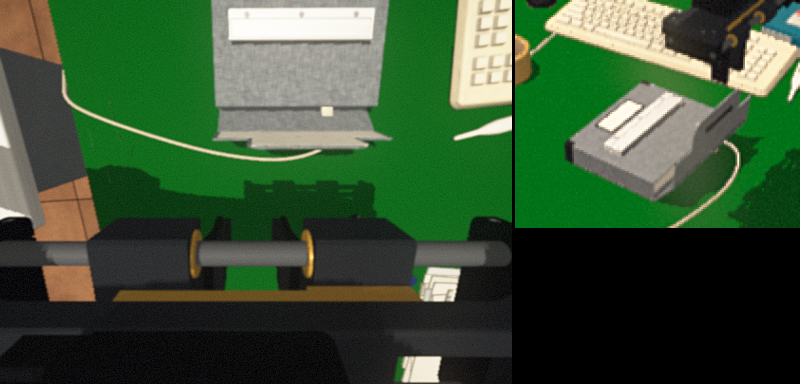

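The wrist view shows the whole case: lip front edge at row ~40 (columns 229–374) and the tongue's free edge at row ~148 (columns 255–368). I'll cross-check the pose and triangulate the tip from these.

```bash
python3 - <<'E'
from h import *
A=onz("wrist",(229,39.5),.046);B=onz("wrist",(374,41),.046);print("lip",A,B,(A+B)/2,np.linalg.norm(A-B),np.arctan2((A-B)[1],(A-B)[0]))
c=np.array([.5506,.0725,0]);th=1.5095;ex=np.array([np.cos(th),np.sin(th),0])
def tri(r1,r2):
    (o1,d1),(o2,d2)=r1,r2
    s=np.linalg.lstsq(np.c_[d1,-d2],o2-o1,rcond=None)[0];p=o1+d1*s[0];q=o2+d2*s[1];return (p+q)/2,np.linalg.norm(p-q)
f=lambda p:(210+p[0]/5-.4,140+p[1]/5-.4)
for w,t in [((368,149),(398,110)),((255,147),(380,305))]:
    p,e=tri(ray("wrist",w),ray("top",f(t)));print(p,e,"case x",(p-c)@ex)
# plane ray: tip at 90 from crease circle, wrist only
for z in(.12,.125,.13):
    print(z,[(onz("wrist",w,z)-c)@ex for w in[(311,148)]],[(onz("top",f(w),z)-c)@ex for w in[(389,207)]])
E
```

```text
lip [0.47521974 0.07402381 0.046     ] [0.63756543 0.06274822 0.046     ] [0.55639258 0.06838602 0.046     ] 0.1627367869568431 3.0722498191025776
[ 0.58415503 -0.04408394  0.16978992] 0.00484176199038346 case x -0.11430947972998125
[ 0.49750156 -0.0474048   0.02376026] 0.0035672542031000933 case x -0.12293231671259024
0.12 [np.float64(-0.1162115789183422)] [np.float64(-0.11744016592032337)]
0.125 [np.float64(-0.11570713384495375)] [np.float64(-0.11708282236771497)]
0.13 [np.float64(-0.1152026887715653)] [np.float64(-0.11672547881510661)]
```

apply_moves --increments '[[[2.7,0,-0.2],[0,0,0]],[[5.4,0,-0.4],[0,0,0]],[[5.4,4,-0.4],[0,0,0]],[[5.4,8,-0.4],[0,0,0]],[[5.4,11,-0.4],[0,0,0]],[[5.4,12.4,-0.4],[0,0,0]],[[5.4,12.4,-0.4],[0,0,0]],[[5.4,12.4,-0.4],[0,0,0]]]'

```text
t: 2.7
tool_pos: [0.5443, -0.0899, 0.0979]
tool_rot: [-1.57, 0.002, -0.057]
contact_force: [0.9, 0.1, -0.2]
width: 0.0263
```

apply_moves --increments '[[[0,0.3,2],[0,0,0]],[[0,0.5,3.4],[0,0,0]],[[0,0.5,4.2],[0,0,0]],[[0,0.6,5],[0,0,0]],[[0,0.7,5.8],[0,0,0]],[[0,1,6.6],[0,0,0]],[[0,1.3,7.3],[0,0,0]],[[0,1.8,8],[0,0,0]],[[0,2.3,8.5],[0,0,0]],[[0,2.3,8.5],[0,0,0]]]'

```text
t: 3.53
tool_pos: [0.5485, -0.0057, 0.0743]
tool_rot: [-1.571, 0.002, -0.058]
contact_force: [0.6, -0.4, 0.8]
width: 0.0259
```

```bash
python3 - <<'E'
from h import *
print(get_state()["contact_force"])
for n in("wrist","scene"):
    im=capture(n);cv2.imwrite(f"pics/{n}2.png",im[:,:,::-1])
print(get_state()["contact_force"])
a=cv2.imread("pics/wrist2.png");b=cv2.imread("pics/scene2.png")[120:240,190:340]
b=cv2.resize(b,None,fx=1.9,fy=1.9,interpolation=3)
c=np.zeros((384,800,3),np.uint8);c[:,:512]=a;c[:228,515:]=b;cv2.imwrite("pics/m2.png",c)
E
```

```text
[ 0.63473586 -0.35093145  0.80829166]
[-0.1702378  -0.20341339  0.13696756]
```

View pics/m2.png

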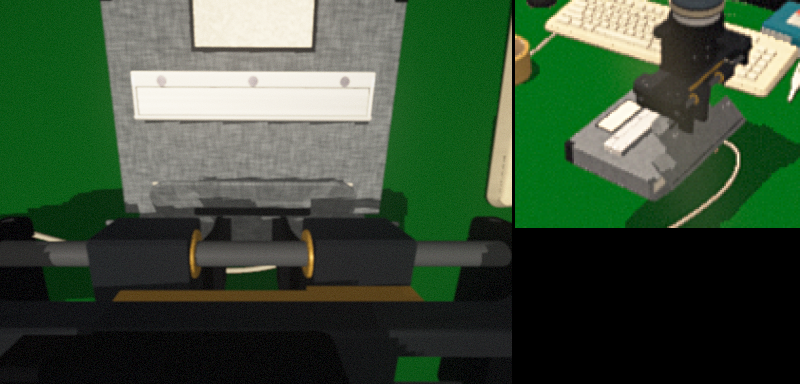

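The flap is folding: the tongue tip is at row ~182 (columns 152–353), the lip front edge at row ~121, and the fingers sit just behind the dark ridge at row ~212.

```bash
python3 - <<'E'
from h import *
A=onz("wrist",(133,119),.043);B=onz("wrist",(373,121),.043);L=(A+B)/2;u=(B-A)/np.linalg.norm(B-A);e=np.array([-u[1],u[0],0])
print(L,np.linalg.norm(A-B))
s=get_state();print("tcp rel case x",(s["tool_pos"]-L)@e-.009, "y off",(s["tool_pos"]-L)@u)
for z in(.06,.075,.09,.1):
    p=onz("wrist",(252,181.5),z);print(z,(p-L)@e-.009, np.linalg.norm(onz("wrist",(160,182),z)-onz("wrist",(347,182),z)))
E
```

```text
[0.55438912 0.06227659 0.043     ] 0.16537808756027517
tcp rel case x -0.0786412721063436 y off -0.000963958585091527
0.06 -0.04856309957500549 0.1246267656859087
0.075 -0.045144179643900974 0.11403512469635851
0.09 -0.041725259712796454 0.1034434837068085
0.1 -0.03944597975872677 0.09638238971377501
```

apply_moves --increments '[[[0,0.5,0.4],[0,0,0]],[[0,1.0,0.8],[0,0,0]],[[0,1.5,1.0],[0,0,0]],[[0,2.0,1.2],[0,0,0]],[[0,2.4,1.3],[0,0,0]],[[0,2.4,1.3],[0,0,0]]]'

```text
t: 4.13
tool_pos: [0.5495, 0.0063, 0.0506]
tool_rot: [-1.571, 0.001, -0.06]
contact_force: [0.8, 0.1, -0.5]
width: 0.0263
```

```bash
python3 - <<'E'
from h import *
print(get_state()["contact_force"])
im=capture("wrist");cv2.imwrite("pics/wrist3.png",im[:,:,::-1])
cv2.imwrite("pics/m3.png",cv2.resize(im[90:240,80:430,::-1],None,fx=2,fy=2,interpolation=3))
E
```

```text
[ 0.81396368  0.08206168 -0.51687432]
```

View pics/m3.png

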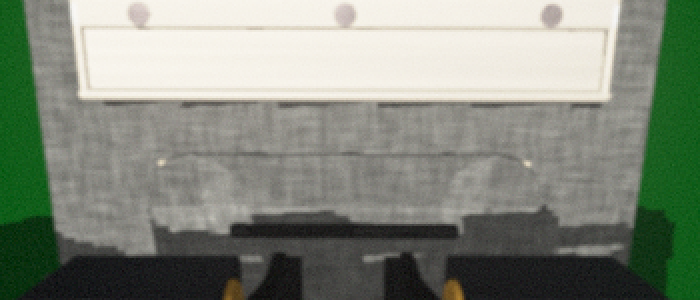

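The tongue's edge is at crop row 154 (full-frame row 167) and the lip's front edge at crop row ~100 (140), so there is still a gap. I'll press down in small steps and watch the force.

apply_moves --increments '[[[0,0.3,0],[0,0,0]],[[0,0.6,0],[0,0,0]],[[0,0.8,0],[0,0,0]],[[0,0.9,0],[0,0,0]],[[0,0.9,0],[0,0,0]],[[0,0.9,0],[0,0,0]]]'

```text
t: 4.68
tool_pos: [0.5498, 0.0059, 0.0425]
tool_rot: [-1.571, 0.0, -0.06]
contact_force: [0.2, 0.6, 0.9]
width: 0.0261
```

```bash
python3 - <<'E'
from h import *
print(get_state()["contact_force"])
im=capture("wrist");cv2.imwrite("pics/wrist4.png",im[:,:,::-1])
cv2.imwrite("pics/m4.png",cv2.resize(im[90:240,80:430,::-1],None,fx=2,fy=2,interpolation=3))
E
```

```text
[0.21119124 0.57958936 0.87304707]
```

View pics/m4.png

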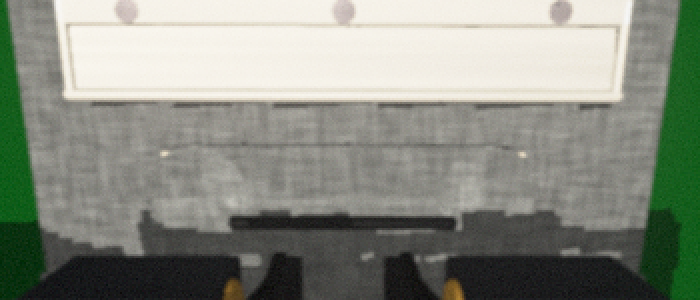

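apply_moves --increments '[[[0,0.15,0],[0,0,0]],[[0,0.3,0],[0,0,0]],[[0,0.4,0],[0,0,0]],[[0,0.4,0],[0,0,0]],[[0,0.4,0],[0,0,0]]]'

```text
t: 5.15
tool_pos: [0.5499, 0.006, 0.0386]
tool_rot: [-1.57, -0.0, -0.06]
contact_force: [-0.5, 0.9, 3.5]
width: 0.0261
```

```bash
python3 - <<'E'
from h import *
print(get_state()["contact_force"])
im=capture("wrist");cv2.imwrite("pics/wrist5.png",im[:,:,::-1])
s=get_state();print(s["contact_force"],s["tool_pos"])
g=cv2.cvtColor(im,cv2.COLOR_RGB2GRAY).astype(int)
for c0,c1 in((190,240),(260,310)): print(list(zip(range(130,215),g[130:215,c0:c1].mean(1).round().astype(int).tolist())))
E
```

```text
[-0.47993467  0.92685461  3.52112446]
[0.22938608 1.42792822 4.29491602] [0.54986934 0.00597396 0.03858771]
[(130, 242), (131, 243), (132, 243), (133, 241), (134, 236), (135, 226), (136, 233), (137, 243), (138, 244), (139, 234), (140, 205), (141, 153), (142, 114), (143, 116), (144, 132), (145, 143), (146, 148), (147, 150), (148, 150), (149, 149), (150, 146), (151, 146), (152, 148), (153, 148), (154, 147), (155, 144), (156, 142), (157, 142), (158, 143), (159, 141), (160, 132), (161, 118), (162, 128), (163, 141), (164, 145), (165, 146), (166, 143), (167, 139), (168, 137), (169, 136), (170, 136), (171, 138), (172, 140), (173, 140), (174, 139), (175, 138), (176, 139), (177, 141), (178, 143), (179, 142), (180, 140), (181, 141), (182, 142), (183, 141), (184, 139), (185, 141), (186, 141), (187, 143), (188, 146), (189, 147), (190, 146), (191, 145), (192, 146), (193, 151), (194, 148), (195, 136), (196, 112), (197, 73), (198, 47), (199, 49), (200, 51), (201, 49), (202, 50), (203, 69), (204, 94), (205, 102), (206, 91), (207, 78), (208, 73), (209, 73), (210, 73), (211, 73), (212, 76), (213, 75),
[... 316 characters left out ...]
5, 145), (156, 142), (157, 143), (158, 143), (159, 141), (160, 134), (161, 123), (162, 123), (163, 134), (164, 140), (165, 143), (166, 143), (167, 142), (168, 139), (169, 136), (170, 137), (171, 139), (172, 140), (173, 141), (174, 139), (175, 137), (176, 136), (177, 138), (178, 138), (179, 138), (180, 138), (181, 137), (182, 136), (183, 134), (184, 136), (185, 137), (186, 138), (187, 141), (188, 139), (189, 137), (190, 133), (191, 132), (192, 135), (193, 138), (194, 142), (195, 145), (196, 130), (197, 82), (198, 45), (199, 42), (200, 47), (201, 42), (202, 41), (203, 69), (204, 104), (205, 105), (206, 91), (207, 79), (208, 74), (209, 75), (210, 74), (211, 73), (212, 74), (213, 74), (214, 72)]
```

```bash
cat >> h.py <<'E'
def gap(rt,rl=141,u=252,zt=.038):
    return onz("wrist",(u,rl),.042)[1]-onz("wrist",(u,rt),zt)[1]
E
python3 - <<'E'
from h import *
print("gap lip->tip",gap(161), "lip y",onz("wrist",(252,141),.042),"ridge front y",onz("wrist",(252,196.5),.044),onz("wrist",(252,203),.044))
w=[onz("wrist",(80+p[0]/2,90+p[1]/2),.038) for p in((163,153),(523,153))];print(np.linalg.norm(w[0]-w[1]))
E
```

```text
gap lip->tip 0.012113300476244246 lip y [0.55405117 0.06392271 0.042     ] ridge front y [0.55209088 0.03142313 0.044     ] [0.55184706 0.02736369 0.044     ]
0.10852132226367586
```

apply_moves --increments '[[[0,0,0.3],[0,0,0]],[[0,0,0.6],[0,0,0]],[[0,0,0.9],[0,0,0]],[[0,0,1.2],[0,0,0]],[[0,0,1.5],[0,0,0]],[[0,0,1.5],[0,0,0]]]'

```text
t: 5.7
tool_pos: [0.5507, 0.0174, 0.0393]
tool_rot: [-1.575, -0.001, -0.062]
contact_force: [-2.1, -6.6, 8.9]
width: 0.0262
```

```bash
cat >> h.py <<'E'
def rows(name):
    im=capture("wrist");cv2.imwrite(f"pics/{name}.png",im[:,:,::-1]);s=get_state()
    g=cv2.cvtColor(im,cv2.COLOR_RGB2GRAY).astype(int)
    print(s["contact_force"].round(1),s["tool_pos"].round(4))
    print([(r,int(g[r,215:285].mean())) for r in range(126,215)])
E
python3 -c "
from h import *
rows('wrist6')"
```

```text
[-2.  -7.7  9.5] [0.5507 0.0174 0.0393]
[(126, 242), (127, 242), (128, 242), (129, 242), (130, 241), (131, 241), (132, 240), (133, 240), (134, 240), (135, 240), (136, 241), (137, 240), (138, 239), (139, 238), (140, 238), (141, 239), (142, 239), (143, 239), (144, 239), (145, 239), (146, 239), (147, 239), (148, 239), (149, 240), (150, 240), (151, 241), (152, 241), (153, 241), (154, 237), (155, 227), (156, 226), (157, 237), (158, 243), (159, 238), (160, 221), (161, 180), (162, 138), (163, 134), (164, 145), (165, 148), (166, 148), (167, 147), (168, 145), (169, 145), (170, 145), (171, 147), (172, 148), (173, 145), (174, 141), (175, 132), (176, 123), (177, 134), (178, 146), (179, 148), (180, 148), (181, 147), (182, 143), (183, 140), (184, 138), (185, 140), (186, 142), (187, 143), (188, 142), (189, 139), (190, 138), (191, 139), (192, 139), (193, 138), (194, 130), (195, 119), (196, 108), (197, 101), (198, 98), (199, 98), (200, 99), (201, 102), (202, 105), (203, 104), (204, 90), (205, 77), (206, 74), (207, 76), (208, 76), (209, 73), (210, 59), (211, 38), (212, 28), (213, 28), (214, 29)]
```

```bash
python3 -c "
from h import *
print('gap',gap(176,161),onz('wrist',(252,161),.042))"
```

```text
gap 0.009801934910337033 [0.55429704 0.06378389 0.042     ]
```

View pics/wrist6.png

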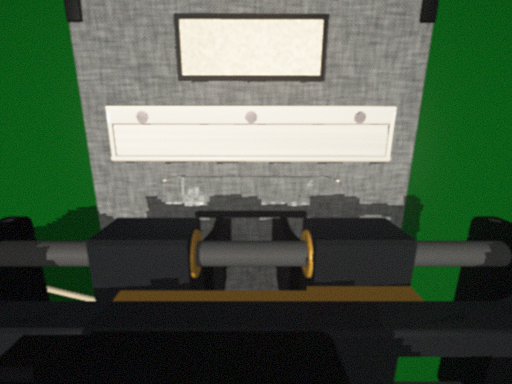

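Wrist view 6: fingers are against the ridge (row 213), the tongue edge is at row 176 and the lip edge at row 161. The gap has shrunk to about 10 mm and the case hasn't moved. I'll keep pushing and ease off the downward pressure a little.

apply_moves --increments '[[[0,-0.1,0.1],[0,0,0]],[[0,-0.15,0.3],[0,0,0]],[[0,-0.15,0.5],[0,0,0]],[[0,-0.2,0.7],[0,0,0]],[[0,-0.2,0.8],[0,0,0]],[[0,-0.2,0.8],[0,0,0]]]'

```text
t: 6.25
tool_pos: [0.5513, 0.0254, 0.0414]
tool_rot: [-1.574, -0.001, -0.062]
contact_force: [-2.7, -7.3, 10.1]
width: 0.0262
```

```bash
python3 -c "
from h import *
rows('wrist7')"
```

```text
[-2.2 -7.5 11. ] [0.5513 0.0254 0.0415]
[(126, 240), (127, 238), (128, 236), (129, 235), (130, 233), (131, 233), (132, 232), (133, 232), (134, 233), (135, 233), (136, 233), (137, 228), (138, 224), (139, 235), (140, 241), (141, 241), (142, 242), (143, 241), (144, 241), (145, 241), (146, 240), (147, 239), (148, 239), (149, 240), (150, 240), (151, 239), (152, 238), (153, 238), (154, 238), (155, 238), (156, 238), (157, 239), (158, 239), (159, 239), (160, 239), (161, 239), (162, 239), (163, 240), (164, 240), (165, 241), (166, 240), (167, 236), (168, 226), (169, 225), (170, 237), (171, 243), (172, 239), (173, 220), (174, 171), (175, 127), (176, 126), (177, 142), (178, 150), (179, 150), (180, 150), (181, 148), (182, 145), (183, 141), (184, 141), (185, 144), (186, 145), (187, 146), (188, 143), (189, 142), (190, 142), (191, 142), (192, 142), (193, 140), (194, 132), (195, 121), (196, 110), (197, 103), (198, 101), (199, 102), (200, 103), (201, 105), (202, 108), (203, 103), (204, 94), (205, 86), (206, 81), (207, 78), (208, 78), (209, 70), (210, 50), (211, 32), (212, 31), (213, 31), (214, 31)]
```

apply_moves --increments '[[[0,-0.1,0.2],[0,0,0]],[[0,-0.15,0.4],[0,0,0]],[[0,-0.15,0.6],[0,0,0]],[[0,-0.2,0.8],[0,0,0]],[[0,-0.2,0.8],[0,0,0]]]'

```text
t: 6.72
tool_pos: [0.5519, 0.0354, 0.0431]
tool_rot: [-1.572, -0.001, -0.061]
contact_force: [-1.3, -4.6, 9.0]
width: 0.026
```

```bash
python3 - <<'E'
from h import *
print('lip y before',onz('wrist',(252,174),.042))
rows('wrist8')
a=cv2.imread('pics/wrist8.png')[90:240,80:430];b=capture("scene")[140:215,215:315,::-1]
c=np.zeros((525,700,3),np.uint8);c[:300]=cv2.resize(a,None,fx=2,fy=2,interpolation=3);c[300:,:300]=cv2.resize(b,None,fx=3,fy=3,interpolation=3);cv2.imwrite('pics/m8.png',c)
E
```

```text
lip y before [0.55488829 0.07317212 0.042     ]
[-0.7 -4.5  6.8] [0.5519 0.0354 0.0431]
[(126, 150), (127, 150), (128, 149), (129, 148), (130, 146), (131, 147), (132, 149), (133, 150), (134, 150), (135, 148), (136, 144), (137, 145), (138, 183), (139, 235), (140, 244), (141, 244), (142, 243), (143, 242), (144, 240), (145, 238), (146, 236), (147, 234), (148, 233), (149, 232), (150, 232), (151, 233), (152, 233), (153, 234), (154, 229), (155, 226), (156, 236), (157, 241), (158, 242), (159, 242), (160, 242), (161, 241), (162, 241), (163, 240), (164, 240), (165, 240), (166, 240), (167, 240), (168, 239), (169, 238), (170, 238), (171, 238), (172, 239), (173, 239), (174, 239), (175, 239), (176, 239), (177, 239), (178, 239), (179, 240), (180, 241), (181, 241), (182, 241), (183, 235), (184, 225), (185, 229), (186, 240), (187, 241), (188, 234), (189, 206), (190, 160), (191, 143), (192, 145), (193, 146), (194, 140), (195, 128), (196, 113), (197, 105), (198, 105), (199, 107), (200, 109), (201, 112), (202, 115), (203, 115), (204, 109), (205, 99), (206, 87), (207, 83), (208, 81), (209, 68), (210, 48), (211, 38), (212, 38), (213, 38), (214, 35)]
```

View pics/m8.png

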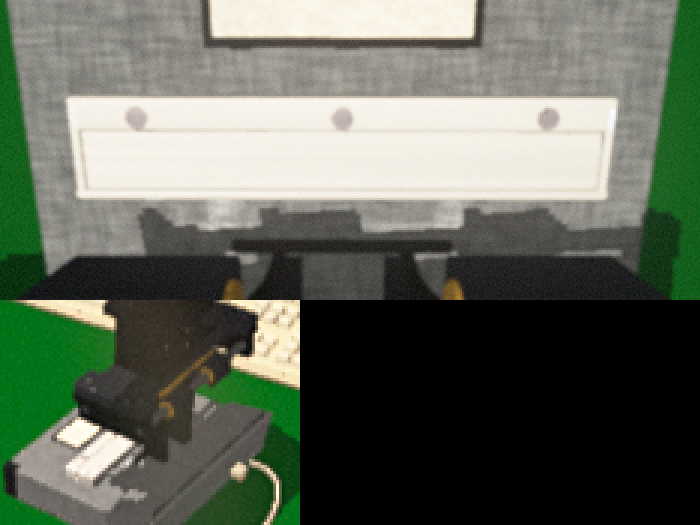

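The tongue edge is now out of sight beneath the lip: lip edge at row ~190, ridge at row ~210, and the case is flat. I'll estimate the depth from the ridge, whose front side is 22 mm short of the tip.

```bash
python3 - <<'E'
from h import *
l=onz('wrist',(252,189.5),.042);r=onz('wrist',(252,209.5),.046);print(l,r,"tip depth",r[1]+.022-l[1], get_state()["contact_force"])
print("finger-based depth",get_state()["tool_pos"][1]+.0095+.026-l[1])
E
```

```text
[0.55430173 0.0634391  0.042     ] [0.55357334 0.05179218 0.046     ] tip depth 0.010353075414883506 [-1.45789987 -5.27130393  7.45177028]
finger-based depth 0.007417494992176421
```

apply_moves --increments '[[[0,-0.05,0.2],[0,0,0]],[[0,-0.05,0.35],[0,0,0]],[[0,-0.1,0.5],[0,0,0]],[[0,-0.1,0.6],[0,0,0]],[[0,-0.1,0.6],[0,0,0]],[[0,-0.1,0.6],[0,0,0]]]'

```text
t: 7.32
tool_pos: [0.5523, 0.0429, 0.0436]
tool_rot: [-1.571, -0.0, -0.06]
contact_force: [0.1, -2.0, 4.7]
width: 0.026
```

```bash
python3 - <<'E'
from h import *
rows('wrist9')
E
```

```text
[-0.4 -3.3  4.3] [0.5523 0.0429 0.0436]
[(126, 101), (127, 140), (128, 156), (129, 157), (130, 153), (131, 150), (132, 150), (133, 151), (134, 151), (135, 152), (136, 152), (137, 151), (138, 152), (139, 153), (140, 152), (141, 150), (142, 149), (143, 148), (144, 150), (145, 152), (146, 151), (147, 151), (148, 148), (149, 145), (150, 146), (151, 184), (152, 234), (153, 244), (154, 244), (155, 243), (156, 242), (157, 239), (158, 237), (159, 235), (160, 234), (161, 233), (162, 232), (163, 232), (164, 233), (165, 234), (166, 233), (167, 224), (168, 224), (169, 236), (170, 242), (171, 242), (172, 242), (173, 242), (174, 241), (175, 240), (176, 239), (177, 240), (178, 240), (179, 240), (180, 239), (181, 238), (182, 238), (183, 238), (184, 239), (185, 239), (186, 239), (187, 239), (188, 239), (189, 239), (190, 239), (191, 240), (192, 241), (193, 242), (194, 240), (195, 227), (196, 199), (197, 187), (198, 187), (199, 185), (200, 174), (201, 150), (202, 131), (203, 124), (204, 111), (205, 94), (206, 86), (207, 87), (208, 85), (209, 74), (210, 53), (211, 44), (212, 44), (213, 44), (214, 42)]
```

```bash
python3 - <<'E'
from h import *
l=onz('wrist',(252,201.2),.042);r=onz('wrist',(252,209.5),.046);t=get_state()["tool_pos"][1];print(l,r,r[1]+.022-l[1],"finger depth",t+.0095+.026-l[1])
E
```

```text
[0.55421299 0.06328803 0.042     ] [0.55394763 0.05916564 0.046     ] 0.01787761473953084 finger depth 0.015100698988804853
```

apply_moves --increments '[[[0,-0.3,0],[0,0,0]],[[0,-0.8,0],[0,0,0]],[[0,-1.8,-0.1],[0,0,0]],[[0,-4,-0.5],[0,0,0]],[[0,-7,-3],[0,0,0]],[[0,-10,-6],[0,0,0]],[[0,-13,-8],[0,0,0]],[[0,-14,-9],[0,0,0]],[[0,-14,-9],[0,0,0]],[[0,-14,-9],[0,0,0]]]'

```text
t: 8.2
tool_pos: [0.5463, -0.0459, 0.1835]
tool_rot: [-1.569, 0.0, -0.06]
contact_force: [-0.3, 0.5, -0.8]
width: 0.0262
```

```bash
python3 - <<'E'
from h import *
rows('wrist10')
a=cv2.imread('pics/wrist10.png');b=cv2.resize(capture("scene")[140:230,210:320,::-1],None,fx=2.6,fy=2.6,interpolation=3)
c=np.zeros((384,800,3),np.uint8);c[:,:512]=a;c[:234,514:]=b;cv2.imwrite('pics/m10.png',c)
E
```

```text
[-0.2  0.7  0.1] [ 0.5458 -0.045   0.1823]
[(126, 153), (127, 153), (128, 155), (129, 154), (130, 153), (131, 153), (132, 155), (133, 154), (134, 153), (135, 152), (136, 153), (137, 153), (138, 152), (139, 153), (140, 154), (141, 153), (142, 153), (143, 154), (144, 152), (145, 146), (146, 122), (147, 103), (148, 125), (149, 143), (150, 145), (151, 151), (152, 145), (153, 106), (154, 69), (155, 66), (156, 77), (157, 83), (158, 82), (159, 80), (160, 77), (161, 74), (162, 74), (163, 75), (164, 74), (165, 74), (166, 74), (167, 73), (168, 73), (169, 73), (170, 73), (171, 73), (172, 73), (173, 72), (174, 72), (175, 72), (176, 72), (177, 72), (178, 72), (179, 71), (180, 71), (181, 70), (182, 66), (183, 62), (184, 59), (185, 59), (186, 59), (187, 60), (188, 63), (189, 68), (190, 72), (191, 74), (192, 77), (193, 80), (194, 82), (195, 91), (196, 119), (197, 145), (198, 147), (199, 123), (200, 81), (201, 50), (202, 43), (203, 42), (204, 40), (205, 38), (206, 39), (207, 39), (208, 39), (209, 38), (210, 39), (211, 38), (212, 39), (213, 38), (214, 38)]
```

View pics/m10.png

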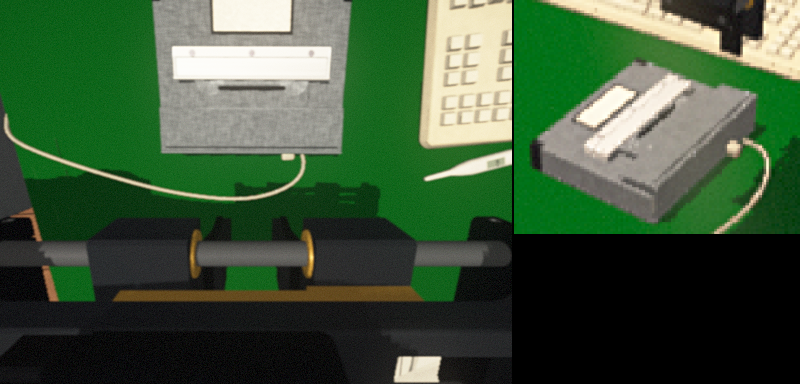

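After release the flap stays down. The ridge (row ~87) lies just in front of the lip edge (row ~80), and the case is flat with nothing touching it. I'll do one depth check, then hand in.

```bash
python3 - <<'E'
from h import *
g=cv2.cvtColor(cv2.imread('pics/wrist10.png'),cv2.COLOR_BGR2GRAY);print([(r,int(g[r,225:275].mean())) for r in range(76,94)])
l=onz('wrist',(252,80),.042);r=onz('wrist',(252,85.5),.046);print(l,r,"depth",r[1]+.022-l[1])
if r[1]+.022-l[1]>.011: print(sign_off())
E
```

```text
[(76, 244), (77, 247), (78, 237), (79, 190), (80, 156), (81, 168), (82, 183), (83, 182), (84, 165), (85, 136), (86, 93), (87, 68), (88, 65), (89, 76), (90, 114), (91, 148), (92, 157), (93, 159)]
[0.55260391 0.06458405 0.042     ] [0.55227097 0.05880482 0.046     ] depth 0.016220771369613654
the job is handed in; nothing more can be done
None
```

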